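# Pre-use check of a guarded bench pull tester

### The arm

A 7-joint arm with a two-finger parallel gripper is mounted at the origin on the work surface. World frame = base frame: x ahead of the robot, y to its left, z up, the work surface at z = 0. Lengths are in m, angles in rad, forces in N, time in s.
With the tool pointing down it reaches from about 0.425 to 0.825 m from the base axis. Payload 3.6 kg.
Tool frame: the origin (TCP) lies on the centre line of the jaws, within the pads' length; the fingertips stand 19 mm ahead of it and the grasp point (between the pads) is the TCP (arm.finger_overhang is the distance from the TCP to the fingertips, in m); z points along the fingers, y is the direction in which the jaws open and shut (so a half turn about z gives the same grasp; the last joint's range is limited). The gripper opens to 93 mm and grips with 3 to 60 N. Pads are 15 mm wide; open, the fingers measure 128 mm over their backs; the gripper's body (75 mm by 188 mm) begins 65 mm behind the grasp point.
Start: joints at [1.097, 0.615, -0.013, 1.423, 0.008, 1.103, -0.04], TCP at [0.281, -0.586, 0.238] pointing down, gripper open.
Joint ranges: [-3.12, 3.12], [-0.3, 2.06], [-1.34, 1.32], [0.26, 2.42], [-1.36, 4.5], [0.01, 1.98], [-2.84, 2.84]. Speed limits (rad/s): [2.79, 2.79, 3.14, 3.14, 3.14, 3.14, 3.14].

### API

Orientations are given as a rotation vector (axis times angle).
In Python, from station import arm, vision, order gives the robot as it stands. The module is installed in compiled form; this text tells all that it offers.
- The arm moves only by the tool send_rows, never from a script. Its argument "rows" is a list of rows, each an object with "hand": the closure in counts, from 0 (fully open) to 255 (shut); "offset": the shift along the world's x, y, z in mm, a list of three; "yaw": the turn about the world's z in rad. In form: [{"hand": hand, "offset": [dx, dy, dz], "yaw": yaw}, ...]. A call has 1 to 12 rows; each row is the pose to reach, as a shift and turn from the pose measured when the call began; what a row does not reach only later rows make up. A row lasts 1/10 s, in which the tool goes at most 50 mm and 8.59 degrees, less where a joint would pass 70% of its speed; a pose out of reach is approached as far as the arm can. A call with a gripper value outside its range is refused whole. The fingers move at their own pace and stop on an object; "grip_force" is the grip in N (left out, the last holds). Time passes only in rows, so rows that repeat a pose let the fingers close. It gives the time, the measured TCP pose, the force and the opening at its end, in the units of the state.
- arm.get_state(): the state, without advancing time (a new reading comes with each control period).
- vision.camera(name): name is "side" or "top" or "wrist"; returns the picture (384x512x3 uint8, blue, green, red); there is no depth.
- vision.camera_info(name): a dict with "intrinsics" (3x3 intrinsics, pixels), "rvec" (rotation vector, rad) and "tvec" (3), from world to camera coordinates, as OpenCV has them. Camera axes: x right, y down, z forward; pixel columns grow to the right and rows downward; lengths in m; the calibration is good to about 2 mm. A picture is of the moment at which its call begins: read the wrist's pose just before it. camera_info takes no time and is no camera call; for the wrist camera it gives the pose at the moment of the call.
- order.finish_job(): hands the job in, once; it reports no verdict.
The state is a dict: "clock": time; "joint_pos": joint angles; "dq": joint speeds; "joint_torque": joint torques, N m; "ee_pos": TCP position; "orientation": TCP orientation; "wrist_force": force on the tool from outside, world axes, zero at the start; "torque": the same for the moment, N m; "opening": finger opening in m.
Only numpy, scipy, OpenCV 4.12 (cv2) and the standard library are available. Lean on these libraries where they do the work, as an engineer would, in place of code of your own. Each camera call takes 0.05 s, during which the arm holds its last target. There are 200 camera calls.

### The job

Do the pre-use check of the pull tester: lift its clear guard open until it rests right back on its stop, then pull the sprung T-handle out until the pointer lines up with the set marker on the scale, without running clearly past it, and hold it there for two seconds. Ease the handle gently all the way back in, never letting it snap, and leave the guard open. Do not shift the set marker or disturb the other things on the bench.

Things in the scene. Friction and masses are not known exactly. Their poses are not given: they have to be found in the camera images.
- tester: Pull tester fixed to the bench, grey plate 190 (x) x 350 (y) x 12 mm. Origin at bench height, mid-plate; y is the gauge's long axis. Aluminium gauge housing 60 mm wide at x=-15, y=-25 to 115, top 62 mm high, pale ruled scale on top; clamp block 52 mm high at y=132 to 168. Hinge posts with stop brackets, 137 mm high, at x=79 to 107, y=-105 and 105.
- pull (a joint): Pull of the sprung handle in m: 0 fully home, grows as the handle is pulled along the tester's -y, end of travel 0.09. The spring pulls it home with about 2.3 N at 0 and 130 N per m more (about 9 N at 50 mm).
- pull_grip (a point): Centre of the black T-handle, axis 45 mm above the bench: round crossbar 14 mm thick, 100 mm long along the tester's x, on a 10 mm rod entering the housing on its +y side. At home its axis is 50 mm from the housing (42 mm from the nose bush round the rod, 26 mm wide). The closed guard covers it. Axes as the tester's.
- pointer (a point): Top of the thin black pointer blade (6 mm along y, 44 mm across, 12 mm high, top 76 mm above the bench) that rides over the scale and moves with the handle; axes as the tester's.
- marker_tip (a point): Tip of the set marker: black block (24 x 20 x 14 mm) with a narrow 4 mm nose towards the pointer's track, on the scale 35 to 65 mm from the pointer's home in -y. The pointer lines up with it when both have the same y in the tester's frame; they do not touch. Axes as the tester's.
- guard (a joint): Opening angle of the guard in rad: 0 closed (level), 1.75 resting on its stop, leaning back a little past upright. A stiff hinge: it stays at any angle and needs about 4 N at the handle to lift.
- guard_hinge (a point): Middle of the guard's hinge line, which runs along the tester's y on the +x side, 104 mm above the bench. Guard: clear plate 165 mm (hinge to free edge) x 240 mm x 4 mm with grey edges and a 12 mm lip under the free edge; turns with the guard.
- guard_handle (a point): Middle of the guard's steel bar handle: round bar 12 mm thick, 110 mm long along the tester's y, 42 mm off the guard's outer (upper) face, 140 mm from the hinge line; with the guard open it is on the +x side, 230 mm high. The bar can turn in a pinch. Turns with the guard.
- dish: Bystander: loose open glass dish 120 x 170 x 50 mm, origin under its middle.
- meter: Bystander: loose white hand-held meter lying on its back, 70 x 150 x 34 mm plus a 30 mm steel tip along +y, origin under its middle.
- board: Bystander: loose green circuit board 100 x 140 mm on 12 mm legs with brass connectors (28 mm high), origin at bench height under its middle.

How it is judged:
By the outcome, as a careful person would: the job done as asked, in the order asked, and still so for the second after the job is handed in, with the robot touching nothing.
It also fails if it takes over 62 s, if anything falls off the work surface, if the arm or the gripper's body presses on something with over 40 N, if the wrist force passes 120 N, or if a joint passes its speed limit or range.

## Working session

There is one attempt and no reset: what is moved stays moved. The work goes in short steps, Python scripts to look and compute and a tool call to move; the robot and the scene stay as the last step left them, time stands still between calls to the robot, and variables do not carry over. Pictures are saved under pics/ and viewed, about 8 in all and at most 12, crops included, and the job is handed in when it is done.

Besides the shell and the picture viewer there is one more tool, called after "Call:" as a command line: name --argument value ..., lists and objects as JSON in quotes. send_rows: Moves the arm, as the interface text tells. Its arguments: {"type":"object","properties":{"rows":{"type":"array","items":{"type":"object","properties":{"hand":{"type":"number"},"offset":{"type":"array","items":{"type":"number"}},"yaw":{"type":"number"}}}},"grip_force":{"type":"number"}},"required":["rows"]}

```bash
mkdir -p pics; cat > h.py <<'E'
import numpy as np, cv2
from station import arm, vision, order
def info(n):
    i=vision.camera_info(n); return np.array(i["intrinsics"],float),np.array(i["rvec"],float),np.array(i["tvec"],float)
def ray(n,uv,z,I=None):
    K,r,t=I or info(n); R=cv2.Rodrigues(r)[0]; c=-R.T@t.ravel()
    d=R.T@np.linalg.inv(K)@np.array([uv[0],uv[1],1.]); return c+d*(z-c[2])/d[2]
def proj(n,P,I=None):
    K,r,t=I or info(n); return cv2.projectPoints(np.array(P,float).reshape(-1,1,3),r,t,K,None)[0].reshape(-1,2)
E
python3 - <<'E'
from h import *
for n in("top","side"):
    im=vision.camera(n); cv2.imwrite(f"pics/{n}0.png",cv2.resize(im,(800,600),interpolation=cv2.INTER_CUBIC))
    cv2.imwrite(f"raw_{n}.png",im)
    K,r,t=info(n);print(n,K.tolist(),(-cv2.Rodrigues(r)[0].T@t.ravel()).round(3))
print(arm.get_state())
E
```

```text
top [[469.2465250502346, 0.0, 266.30598510183967], [0.0, 469.2465250502346, 194.87096303363992], [0.0, 0.0, 1.0]] [ 0.348 -0.006  1.771]
side [[349.893428474909, 0.0, 254.7730521438403], [0.0, 349.893428474909, 193.5116658799334], [0.0, 0.0, 1.0]] [0.125 0.763 0.84 ]
{'clock': 0.1, 'joint_pos': array([ 1.09652567,  0.61580796, -0.01259461,  1.42469146,  0.00810565,
        1.10340444, -0.04038701]), 'dq': array([-7.41452560e-05, -2.34880134e-03, -7.99554399e-04, -2.07738244e-03,
        6.53082465e-04,  7.37161410e-04,  7.84763557e-04]), 'joint_torque': array([ 1.11852591e-03, -4.60042727e+01,  2.10101232e-01, -1.66245443e+01,
       -6.11556577e-02,  1.69513671e-02,  9.63990078e-05]), 'ee_pos': array([ 0.28114001, -0.58533393,  0.2366221 ]), 'orientation': array([-3.06102405e+00, -6.97104228e-01,  8.56060160e-04]), 'wrist_force': array([-0.25898019,  0.60933246,  0.25768653]), 'torque': array([ 0.01346325, -0.02676356, -0.01985246]), 'opening': 0.09301050875332559}
```

View pics/top0.png

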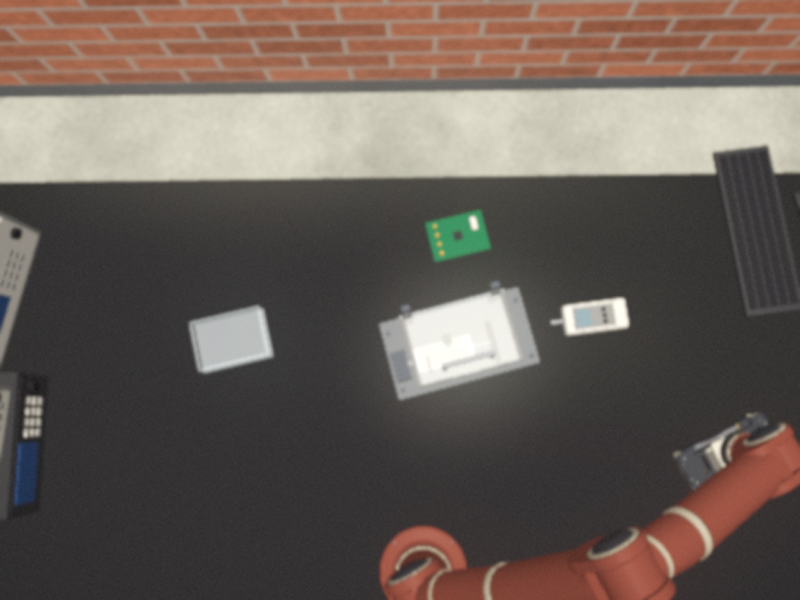

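View pics/side0.png

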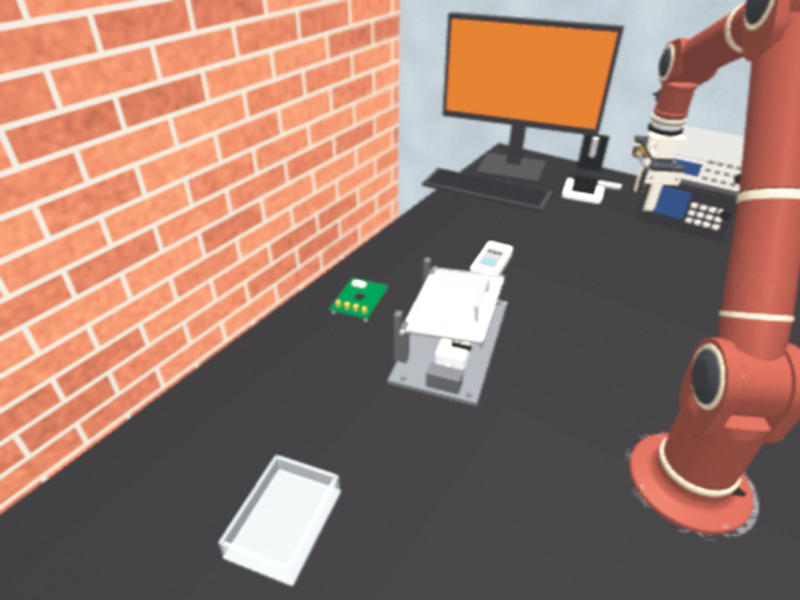

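Top view (800x600 px): the tester plate has corners at about (380,323), (518,288), (539,361) and (401,399). The guard bar runs from about (443,367) to (494,355), and the hinge side faces away from the robot. The meter is to the right, the dish to the left and the board behind. The side view agrees.

```bash
python3 - <<'E'
from h import *
from scipy.spatial.transform import Rotation as Ro
s=.64
c=np.array([ray("top",np.array(p)*s,.012)[:2] for p in [(380,323),(519,288),(540,361),(401,399)]])
print("corners",c.round(3).tolist(),[np.linalg.norm(c[i]-c[(i+1)%4]).round(3) for i in range(4)])
o=c.mean(0); ey=(c[0]-c[1])+(c[3]-c[2]); ey/=np.linalg.norm(ey); ex=np.array([ey[1],-ey[0]])
yaw=np.arctan2(-ey[0],ey[1]);print("o",o.round(4),"yaw",yaw.round(3))
im=cv2.imread("raw_top.png"); 
b=np.array([ray("top",np.array(p)*s,.15)[:2] for p in [(443,367),(494,355)]])
print("bar tester frame",[( (p-o)@ex,(p-o)@ey) for p in b], b.round(3).tolist())
st=arm.get_state();R=Ro.from_rotvec(st["orientation"]).as_matrix();print(R.round(3), "jaw yaw",np.arctan2(R[1,1],R[0,1]))
T=lambda x,y,z:np.r_[o+ex*x+ey*y,z]
for hx in(93,):
  for th in np.arange(0,1.76,.25):
    a=th+np.arctan2(44,140);r=np.hypot(140,44)/1000
    p=T(hx/1000-r*np.cos(a),0,.104+r*np.sin(a));print(th,p.round(3),np.hypot(*p[:2]).round(3))
print(T(-.015,-.075,.045))
# crops for refinement
cr=cv2.resize(im[175:265,235:355],None,fx=6.5,fy=6.5,interpolation=cv2.INTER_CUBIC)
for P in [T(x,y,.012) for x in(-.095,.095) for y in(-.175,.175)]+[T(-.047,y,.15) for y in(-.055,.055)]+[T(.093,y,.137) for y in (-.105,.105)]:
  u=(proj("top",P)[0]-[235,175])*6.5; cv2.circle(cr,tuple(int(v) for v in u),4,(0,0,255),1)
cv2.imwrite("pics/crop1.png",cr)
E
```

```text
corners [[0.574, 0.097], [0.656, -0.242], [0.478, -0.286], [0.391, 0.047]] [np.float64(0.348), np.float64(0.184), np.float64(0.345), np.float64(0.189)]
o [ 0.5251 -0.096 ] yaw 0.246
bar tester frame [(np.float64(-0.05471845515305767), np.float64(0.06106839748841327)), (np.float64(-0.05775983131253677), np.float64(-0.05481412754231271))] [[0.457, -0.05], [0.482, -0.163]]
[[ 0.901  0.433 -0.001]
 [ 0.433 -0.901  0.002]
 [-0.    -0.002 -1.   ]] jaw yaw -1.122962937465682
0.0 [ 0.48  -0.107  0.148] 0.491
0.25 [ 0.494 -0.104  0.181] 0.505
0.5 [ 0.517 -0.098  0.21 ] 0.526
0.75 [ 0.545 -0.091  0.232] 0.553
1.0 [ 0.578 -0.083  0.246] 0.584
1.25 [ 0.613 -0.074  0.251] 0.617
1.5 [ 0.648 -0.065  0.247] 0.652
1.75 [ 0.681 -0.057  0.234] 0.684
[ 0.52884419 -0.17235653  0.045     ]
```

View pics/crop1.png

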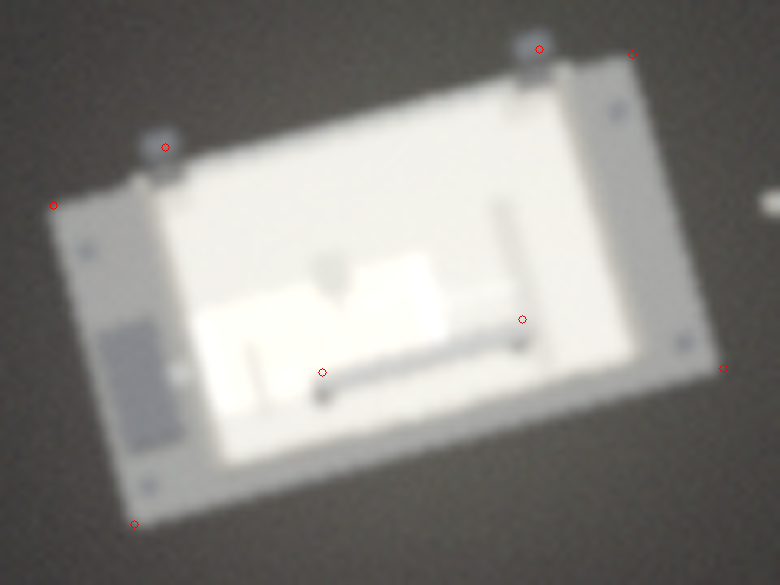

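Plate sizes come out at 0.347 x 0.187 m, against 0.350 x 0.190 given. The bar's middle is at about (0.470, -0.107), about 0.148 high. I'll move above it.

Call:
send_rows --rows '[{"hand": 0, "offset": [10, 25, 15], "yaw": 0.1}, {"hand": 0, "offset": [30, 75, 20], "yaw": 0.25}, {"hand": 0, "offset": [48, 120, 25], "yaw": 0.4}, {"hand": 0, "offset": [66, 168, 25], "yaw": 0.55}, {"hand": 0, "offset": [84, 214, 25], "yaw": 0.7}, {"hand": 0, "offset": [102, 260, 25], "yaw": 0.84}, {"hand": 0, "offset": [120, 306, 25], "yaw": 0.98}, {"hand": 0, "offset": [138, 352, 25], "yaw": 1.1}, {"hand": 0, "offset": [156, 398, 25], "yaw": 1.2}, {"hand": 0, "offset": [172, 440, 25], "yaw": 1.3}, {"hand": 0, "offset": [184, 468, 25], "yaw": 1.369}, {"hand": 0, "offset": [188, 479, 25], "yaw": 1.369}]' --grip_force 15

```text
clock: 1.3
ee_pos: [0.4699, -0.1026, 0.2616]
orientation: [-1.923, -2.481, 0.0]
wrist_force: [0.1, 0.2, -0.2]
opening: 0.0929
```

Call:
send_rows --rows '[{"hand": 90, "offset": [0, 0, 0], "yaw": 0}, {"hand": 90, "offset": [0, 0, 0], "yaw": 0}]'

```text
clock: 1.5
ee_pos: [0.4693, -0.104, 0.2612]
orientation: [-1.926, -2.478, 0.003]
wrist_force: [0.0, -0.4, -0.6]
opening: 0.0814
```

```bash
python3 - <<'E'
from h import *
st=arm.get_state();im=vision.camera("wrist");cv2.imwrite("raw_w1.png",im)
print(st["ee_pos"],st["orientation"],st["wrist_force"],st["opening"])
K,r,t=info("wrist");print(K[0,0],(-cv2.Rodrigues(r)[0].T@t),cv2.Rodrigues(r)[0].round(2))
cr=cv2.resize(im,(800,600))
for P in [(.457,-.05,.148),(.482,-.163,.148),(.4695,-.1065,.148)]:
  cv2.circle(cr,tuple(int(v/.64) for v in proj("wrist",P)[0]),5,(0,0,255),1)
cv2.imwrite("pics/w1.png",cr)
E
```

```text
[ 0.46930003 -0.10400446  0.26124795] [-1.92615071 -2.47848653  0.0025771 ] [ 0.00819637 -0.37447331 -0.6363699 ] 0.08136343649350737
287.9708950186579 [ 0.4521475  -0.03265566  0.40946652] [[ 0.97  0.25 -0.  ]
 [ 0.24 -0.93  0.27]
 [ 0.06 -0.26 -0.96]]
```

View pics/w1.png

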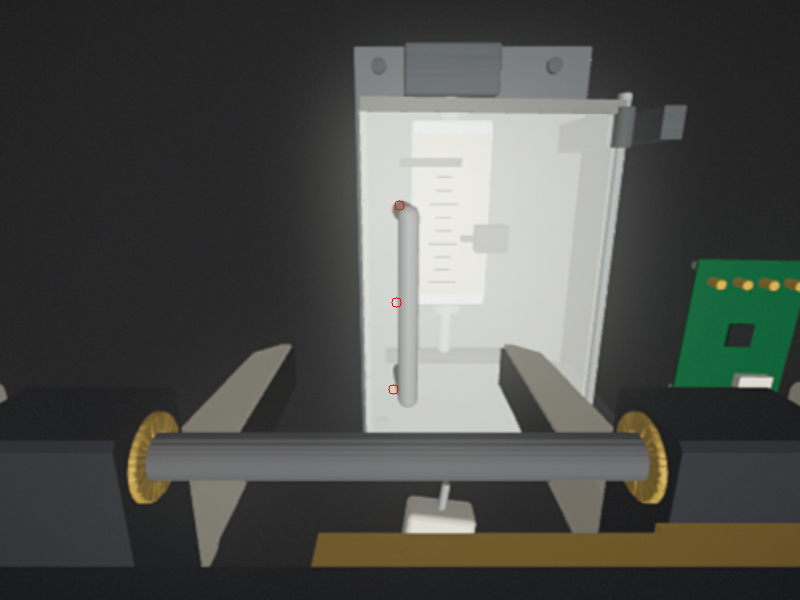

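The wrist view shows the bar from (407,210) to (407,400), the pointer at (431,161), the marker nose tip at (462,239) and the T-handle at v≈355.

```bash
python3 - <<'E'
from h import *
s=.64;yaw=.246;ex=np.array([np.cos(yaw),np.sin(yaw)]);ey=np.array([-ex[1],ex[0]]);o=np.array([.5251,-.096])
def tf(n,uv,z):
    p=ray(n,np.array(uv)*s,z);d=p[:2]-o;return p.round(4),(d@ex).round(4),(d@ey).round(4)
for nm,uv,z in [("barA",(408,211),.148),("barB",(408,402),.148),("ptrL",(401,162),.076),("ptrR",(462,161),.076),("nose",(462,239),.07),("nose76",(462,239),.076),("T l",(387,355),.045),("T r",(510,355),.045),("plateL",(355,47),.012),("plateR",(591,46),.012),("free edge L",(360,111),.104),("hinge top",(628,98),.104),("scale end far",(413,122),.062),("scale near",(410,303),.062)]: print(nm,*tf("wrist",uv,z))
E
```

```text
barA [ 0.4628 -0.052   0.148 ] -0.0497 0.0579
barB [ 0.4933 -0.1694  0.148 ] -0.0487 -0.0635
ptrL [ 0.4522 -0.0254  0.076 ] -0.0535 0.0863
ptrR [ 0.494  -0.0141  0.076 ] -0.0102 0.087
nose [ 0.5107 -0.0679  0.07  ] -0.0071 0.0308
nose76 [ 0.5097 -0.0673  0.076 ] -0.008 0.0316
T l [ 0.4804 -0.1838  0.045 ] -0.0648 -0.0743
T r [ 0.5842 -0.1574  0.045 ] 0.0424 -0.0739
plateL [0.3952 0.0518 0.012 ] -0.09 0.175
plateR [0.5764 0.0983 0.012 ] 0.0971 0.1759
free edge L [ 0.4195 -0.0024  0.104 ] -0.0797 0.1165
hinge top [0.5806 0.0461 0.104 ] 0.0884 0.1243
scale end far [0.4538 0.0039 0.062 ] -0.0448 0.1143
scale near [ 0.4862 -0.1285  0.062 ] -0.0457 -0.022
```

Pointer to marker is about 55 mm, and T-handle and plate sizes agree with the given ones. Now I'll descend onto the guard bar and pinch it.

Call:
send_rows --rows '[{"hand": 90, "offset": [7, -6, -25], "yaw": 0}, {"hand": 90, "offset": [7, -6, -55], "yaw": 0}, {"hand": 90, "offset": [7, -6, -85], "yaw": 0}, {"hand": 90, "offset": [7, -6, -105], "yaw": 0}, {"hand": 90, "offset": [7, -6, -111], "yaw": 0}, {"hand": 255, "offset": [7, -6, -111], "yaw": 0}, {"hand": 255, "offset": [7, -6, -111], "yaw": 0}, {"hand": 255, "offset": [7, -6, -111], "yaw": 0}, {"hand": 255, "offset": [7, -6, -111], "yaw": 0}, {"hand": 255, "offset": [7, -6, -111], "yaw": 0}, {"hand": 255, "offset": [7, -6, -111], "yaw": 0}, {"hand": 255, "offset": [7, -6, -111], "yaw": 0}]' --grip_force 20

```text
clock: 2.75
ee_pos: [0.477, -0.1105, 0.1505]
orientation: [-1.928, -2.479, 0.001]
wrist_force: [1.8, -0.3, 0.8]
opening: 0.0116
```

Call:
send_rows --rows '[{"hand": 255, "offset": [3.6, 0.9, 10.4], "yaw": 0}, {"hand": 255, "offset": [7.9, 2, 20.4], "yaw": 0}, {"hand": 255, "offset": [12.9, 3.2, 30.1], "yaw": 0}, {"hand": 255, "offset": [18.6, 4.7, 39.4], "yaw": 0}, {"hand": 255, "offset": [25, 6.3, 48.2], "yaw": 0}, {"hand": 255, "offset": [32, 8, 56.5], "yaw": 0}, {"hand": 255, "offset": [39.7, 10, 64.3], "yaw": 0}, {"hand": 255, "offset": [47.8, 12, 71.4], "yaw": 0}, {"hand": 255, "offset": [56.5, 14.2, 77.9], "yaw": 0}, {"hand": 255, "offset": [65.5, 16.4, 83.7], "yaw": 0}, {"hand": 255, "offset": [75, 18.8, 88.7], "yaw": 0}, {"hand": 255, "offset": [84.8, 21.3, 93.1], "yaw": 0}]'

```text
clock: 3.95
ee_pos: [0.5599, -0.0891, 0.2388]
orientation: [-1.923, -2.473, 0.007]
wrist_force: [5.1, -0.8, -23.8]
opening: 0.0111
```

Call:
send_rows --rows '[{"hand": 255, "offset": [9.7, 2.4, 3.6], "yaw": 0}, {"hand": 255, "offset": [19.7, 4.9, 6.6], "yaw": 0}, {"hand": 255, "offset": [29.9, 7.5, 8.7], "yaw": 0}, {"hand": 255, "offset": [40.2, 10.1, 10.1], "yaw": 0}, {"hand": 255, "offset": [50.5, 12.7, 10.7], "yaw": 0}, {"hand": 255, "offset": [61, 15.3, 10.4], "yaw": 0}, {"hand": 255, "offset": [71.3, 17.9, 9.4], "yaw": 0}, {"hand": 255, "offset": [81.6, 20.5, 7.6], "yaw": 0}]'

```text
clock: 4.75
ee_pos: [0.6406, -0.0685, 0.2466]
orientation: [-1.921, -2.471, 0.011]
wrist_force: [-4.4, -0.6, -3.3]
opening: 0.0109
```

Call:
send_rows --rows '[{"hand": 255, "offset": [7.5, 1.9, -1.8], "yaw": 0}, {"hand": 255, "offset": [15.4, 3.9, -4.3], "yaw": 0}, {"hand": 255, "offset": [23.4, 5.9, -7.3], "yaw": 0}, {"hand": 255, "offset": [29.7, 7.5, -10.1], "yaw": 0}, {"hand": 255, "offset": [34.6, 8.7, -12.6], "yaw": 0}, {"hand": 255, "offset": [37, 9.3, -14], "yaw": 0}, {"hand": 255, "offset": [37, 9.3, -14], "yaw": 0}]'

```text
clock: 5.45
ee_pos: [0.6728, -0.0603, 0.2357]
orientation: [-1.918, -2.464, 0.026]
wrist_force: [-17.9, -2.8, 16.5]
opening: 0.011
```

Call:
send_rows --rows '[{"hand": 255, "offset": [4, 1, -2], "yaw": 0}, {"hand": 255, "offset": [7, 1.8, -3.5], "yaw": 0}, {"hand": 255, "offset": [7, 1.8, -3.5], "yaw": 0}]'

```text
clock: 5.75
ee_pos: [0.6729, -0.0603, 0.2355]
orientation: [-1.913, -2.455, 0.048]
wrist_force: [-22.4, -2.9, 18.2]
opening: 0.0115
```

```bash
python3 - <<'E'
from h import *
im=vision.camera("side");cv2.imwrite("pics/s2.png",cv2.resize(im[120:280,220:360],(700,800)[::1] if 0 else (525,600),interpolation=cv2.INTER_CUBIC))
E
```

```text
(no output)
```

View pics/s2.png

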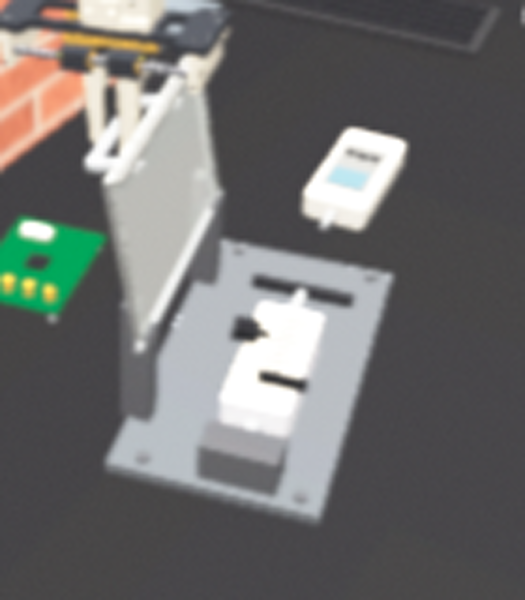

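The guard is leaning back past upright and didn't move under about 25 N more push, so it is on its stop. The side view shows the marker at (250,330), the pointer at (283,380) and the T-handle at (303,290). Next I release slightly and lift off.

Call:
send_rows --rows '[{"hand": 195, "offset": [0, 0, 0], "yaw": 0}, {"hand": 195, "offset": [0, 0, 0], "yaw": 0}, {"hand": 195, "offset": [0, 0, 0], "yaw": 0}, {"hand": 195, "offset": [1, 0, 10], "yaw": 0}, {"hand": 195, "offset": [2, 0.5, 25], "yaw": 0}, {"hand": 195, "offset": [3, 0.7, 45], "yaw": 0}, {"hand": 195, "offset": [4, 1, 70], "yaw": 0}, {"hand": 195, "offset": [4, 1, 100], "yaw": 0}, {"hand": 195, "offset": [4, 1, 125], "yaw": 0}, {"hand": 195, "offset": [4, 1, 130], "yaw": 0}]'

```text
clock: 6.8
ee_pos: [0.6789, -0.0587, 0.3697]
orientation: [-1.917, -2.46, 0.038]
wrist_force: [0.9, 0.4, 0.7]
opening: 0.0218
```

Call:
send_rows --rows '[{"hand": 135, "offset": [-30, -8, 0], "yaw": 0}, {"hand": 135, "offset": [-70, -19, 0], "yaw": 0}, {"hand": 135, "offset": [-115, -30, 0], "yaw": 0}, {"hand": 135, "offset": [-155, -42, 0], "yaw": 0}, {"hand": 135, "offset": [-185, -50, -25], "yaw": 0}, {"hand": 135, "offset": [-189, -51, -70], "yaw": 0}, {"hand": 135, "offset": [-189, -51, -100], "yaw": 0}, {"hand": 135, "offset": [-189, -51, -100], "yaw": 0}, {"hand": 135, "offset": [-189, -51, -100], "yaw": 0}]'

```text
clock: 7.7
ee_pos: [0.4904, -0.1095, 0.2699]
orientation: [-1.917, -2.46, 0.037]
wrist_force: [0.5, 0.3, 1.0]
opening: 0.0439
```

```bash
python3 - <<'E'
from h import *
st=arm.get_state();im=vision.camera("wrist");cv2.imwrite("raw_w2.png",im)
K,r,t=info("wrist");np.savez("w2.npz",K=K,r=r,t=t)
print(st["ee_pos"],st["orientation"],st["opening"])
cv2.imwrite("pics/w2.png",cv2.resize(im,(800,600)))
E
```

```text
[ 0.49041696 -0.10945454  0.26987303] [-1.91670025 -2.46008639  0.03707886] 0.043891667821556624
```

View pics/w2.png

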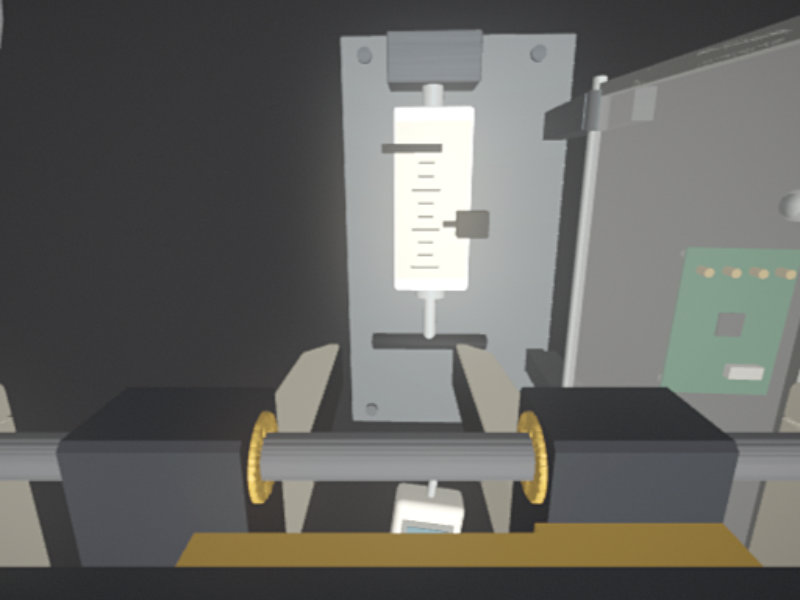

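The wrist view now shows the pointer top at (412,147), the marker nose tip at (444,224), the T-handle from (373,341) to (487,341) and the rod at u=429.

```bash
python3 - <<'E'
from h import *
I=tuple(np.load("w2.npz")[k] for k in "Krt")
g=cv2.cvtColor(cv2.imread("raw_w2.png"),cv2.COLOR_BGR2GRAY)
for c in (262,268,275): print("ptr col",c,g[86:104,c])
print("nose col 286",g[132:154,286]," col 288",g[132:154,288]); print("nose row 143",g[143,276:300])
for c in (250,295): print("T",c,g[205:225,c])
s=.64;yaw=.2466;ex=np.array([np.cos(yaw),np.sin(yaw)]);ey=np.array([-ex[1],ex[0]]);o=np.array([.5285,-.0951])
for nm,uv,z in [("ptr",(412,147),.076),("nose",(446,224),.070),("Tl",(373,341),.047),("Tr",(487,341),.047),("rod",(429,325),.05),("plTL",(341,38),.012),("plTR",(576,34),.012)]:
    p=ray("w",np.array(uv)*s,z,I);d=p[:2]-o;print(nm,p.round(4),(d@ex).round(4),(d@ey).round(4))
E
```

```text
ptr col 262 [253 254 254 254 254 254 149 123 129 128 126 164 238 254 254 254 254 254]
ptr col 268 [254 254 254 254 254 254 151 126 132 130 129 186 255 254 254 254 254 236]
ptr col 275 [254 254 254 254 254 254 153 128 134 133 131 187 255 254 254 254 254 221]
nose col 286 [254 254 254 254 254 254 254 254 254 195 135 135 144 204 255 254 254 254
 254 254 254 254]  col 288 [254 254 254 254 254 254 254 254 254 195 136 135 144 204 255 254 254 254
 254 254 254 254]
nose row 143 [254 254 254 254 254 254 247 196 135 132 135 134 135 134 134 134 133 136
 138 138 138 137 136 135]
T 250 [167 167 166 166 167 166 168 164 117  83  86  91  92  93  91  90  85  91
 129 165]
T 295 [171 170 169 170 169 168 170 168 142  91  89  90  93  95 107 144 170 168
 168 168]
ptr [ 0.4742 -0.0188  0.076 ] -0.0341 0.0872
nose [ 0.5136 -0.0665  0.07  ] -0.0074 0.0313
Tl [ 0.4816 -0.1832  0.047 ] -0.067 -0.074
Tr [ 0.5784 -0.1576  0.047 ] 0.0331 -0.0728
rod [ 0.5251 -0.1553  0.05  ] -0.018 -0.0575
plTL [0.3962 0.0519 0.012 ] -0.0924 0.1748
plTR [0.5788 0.0993 0.012 ] 0.0963 0.1762
```

Call:
send_rows --rows '[{"hand": 135, "offset": [12, -22, -20], "yaw": 0}, {"hand": 135, "offset": [22.6, -42.5, -50], "yaw": 0}, {"hand": 135, "offset": [22.6, -42.5, -90], "yaw": 0}, {"hand": 135, "offset": [22.6, -42.5, -130], "yaw": 0}, {"hand": 135, "offset": [22.6, -42.5, -160], "yaw": 0}, {"hand": 135, "offset": [22.6, -42.5, -180], "yaw": 0}, {"hand": 135, "offset": [22.6, -42.5, -195], "yaw": 0}, {"hand": 135, "offset": [22.6, -42.5, -205], "yaw": 0}, {"hand": 135, "offset": [22.6, -42.5, -215], "yaw": 0}, {"hand": 135, "offset": [22.6, -42.5, -215], "yaw": 0}]'

```text
clock: 8.75
ee_pos: [0.5141, -0.1519, 0.0555]
orientation: [-1.918, -2.462, 0.036]
wrist_force: [-0.1, 0.4, -0.7]
opening: 0.0437
```

```bash
python3 - <<'E'
from h import *
st=arm.get_state();im=vision.camera("wrist");cv2.imwrite("raw_w3.png",im)
print(st["ee_pos"],st["orientation"],st["wrist_force"])
a=cv2.resize(im,(640,480));cv2.imwrite("pics/w3.png",a)
E
```

```text
[ 0.51411645 -0.15186511  0.05551301] [-1.91774865 -2.46193304  0.03550298] [-0.14840608  0.37403793 -0.68358444]
```

View pics/w3.png

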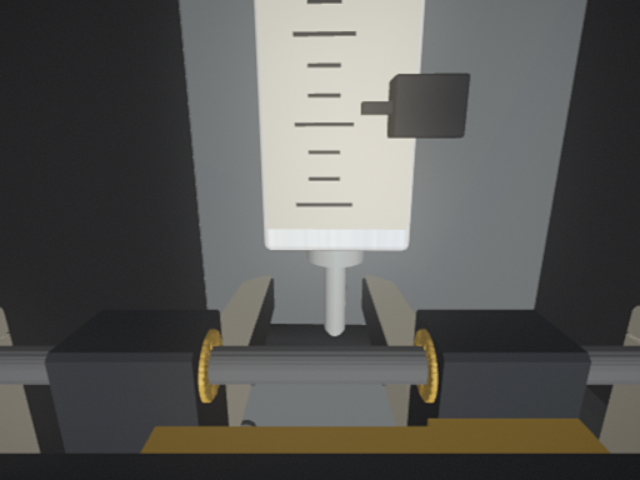

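The rod sits between the two fingers, with the fingers behind the crossbar and no contact force. The marker nose is at (362,108). I'll start the pull.

Call:
send_rows --rows '[{"hand": 135, "offset": [0.7, -2.9, 0], "yaw": 0}, {"hand": 135, "offset": [1.5, -5.8, 0], "yaw": 0}, {"hand": 135, "offset": [2.4, -9.7, 0], "yaw": 0}, {"hand": 135, "offset": [3.4, -13.6, 0], "yaw": 0}, {"hand": 135, "offset": [4.4, -17.5, 0], "yaw": 0}, {"hand": 135, "offset": [5.4, -21.3, 0], "yaw": 0}, {"hand": 135, "offset": [6.3, -25.2, 0], "yaw": 0}, {"hand": 135, "offset": [7.3, -29.1, 0], "yaw": 0}, {"hand": 135, "offset": [8.3, -33, 0], "yaw": 0}, {"hand": 135, "offset": [9.8, -38.8, 0], "yaw": 0}, {"hand": 135, "offset": [9.8, -38.8, 0], "yaw": 0}]'

```text
clock: 9.9
ee_pos: [0.5247, -0.1897, 0.0563]
orientation: [-1.917, -2.462, 0.032]
wrist_force: [-0.9, 6.4, 3.9]
opening: 0.0435
```

```bash
cat > m.py <<'E'
from h import *
import sys
st=arm.get_state();I=info("wrist");im=vision.camera("wrist");cv2.imwrite(f"raw_{sys.argv[1]}.png",im)
print(st["ee_pos"].round(4),st["wrist_force"].round(1))
a=cv2.resize(im,(640,480));cv2.imwrite(f"pics/{sys.argv[1]}.png",a)
K,r,t=I;np.savez(f"{sys.argv[1]}.npz",K=K,r=r,t=t)
E
python3 m.py w4
```

```text
[ 0.5247 -0.1897  0.0563] [-0.9  6.4  3.9]
```

View pics/w4.png

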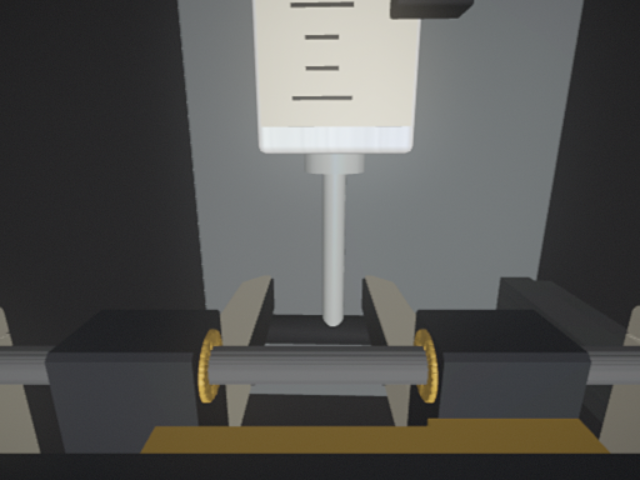

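Call:
send_rows --rows '[{"hand": 135, "offset": [1.2, -4.8, 0], "yaw": 0}, {"hand": 135, "offset": [2.4, -9.7, 0], "yaw": 0}, {"hand": 135, "offset": [3.7, -14.5, 0], "yaw": 0}, {"hand": 135, "offset": [3.7, -14.5, 0], "yaw": 0}]'

```text
clock: 10.35
ee_pos: [0.5277, -0.2016, 0.0563]
orientation: [-1.914, -2.46, 0.029]
wrist_force: [-2.8, 7.9, 6.2]
opening: 0.0439
```

```bash
python3 m.py w5; python3 - <<'E'
from h import *
yaw=.2466;ex=np.array([np.cos(yaw),np.sin(yaw)]);ey=np.array([-ex[1],ex[0]]);o=np.array([.5285,-.0951])
out=[]
for n in("side","top"):
    im=vision.camera(n);cv2.imwrite(f"raw_{n}5.png",im)
    c=proj(n,np.r_[o+ex*-.02+ey*.04,.07])[0].astype(int);print(n,c)
    cr=im[c[1]-20:c[1]+20,c[0]-26:c[0]+26]; out.append(cv2.resize(cr,None,fx=7.6,fy=7.6,interpolation=cv2.INTER_NEAREST))
cv2.imwrite("pics/st5.png",np.hstack(out))
E
```

```text
[ 0.5277 -0.2016  0.0563] [-2.8  7.9  6.2]
side [293 210]
top [285 224]
```

View pics/st5.png

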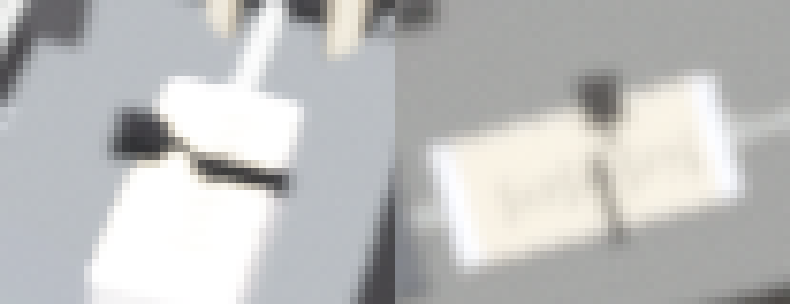

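The crops (side left, top right) show the pointer blade nearly at the marker nose, still a few mm short. I'll measure subpixel.

```bash
cat > al.py <<'E'
from h import *
yaw=.2466;ex=np.array([np.cos(yaw),np.sin(yaw)]);ey=np.array([-ex[1],ex[0]]);o=np.array([.5285,-.0951])
def strip(n,im,x,z,y0=-.01,y1=.075):
    "grey profile along tester y at tester x, height z"
    ys=np.arange(y0,y1,.001);P=np.array([np.r_[o+ex*x+ey*y,z] for y in ys])
    uv=proj(n,P).astype(np.float32)
    return ys,cv2.remap(cv2.cvtColor(im,cv2.COLOR_BGR2GRAY),uv[:,0].reshape(1,-1),uv[:,1].reshape(1,-1),cv2.INTER_CUBIC)[0].astype(float)
def cen(ys,g):
    d=np.clip(np.percentile(g,80)-g-8,0,None);k=d.argmax();w=np.abs(ys-ys[k])<.009
    return round(float((ys*d)[w].sum()/d[w].sum())*1000,1),round(float(d.max()))
def run(t):
    for n in("side","top"):
        im=cv2.imread(f"raw_{n}{t}.png")
        for x in(-.048,-.042,-.036,-.030,-.024,-.018,-.014,-.010,-.007,-.004,-.001): print(n,x,cen(*strip(n,im,x,.073)))
E
python3 -c "
import al;al.run('5')
from h import *
for w,nm in (('w3','nose'),):pass
"
```

```text
side -0.048 (45.7, 184)
side -0.042 (45.7, 193)
side -0.036 (46.0, 195)
side -0.03 (46.1, 186)
side -0.024 (46.4, 190)
side -0.018 (45.5, 167)
side -0.014 (43.4, 108)
side -0.01 (38.5, 78)
side -0.007 (36.9, 104)
side -0.004 (36.5, 124)
side -0.001 (37.4, 150)
top -0.048 (42.1, 58)
top -0.042 (42.5, 56)
top -0.036 (42.6, 54)
top -0.03 (43.0, 60)
top -0.024 (42.9, 56)
top -0.018 (41.9, 33)
top -0.014 (36.3, 17)
top -0.01 (34.5, 32)
top -0.007 (34.0, 51)
top -0.004 (33.8, 80)
top -0.001 (33.3, 111)
```

Call:
send_rows --rows '[{"hand": 135, "offset": [0.7, -2.9, 0], "yaw": 0}, {"hand": 135, "offset": [1.2, -4.9, 0], "yaw": 0}, {"hand": 135, "offset": [1.7, -6.8, 0], "yaw": 0}, {"hand": 135, "offset": [2.2, -8.7, 0], "yaw": 0}, {"hand": 135, "offset": [2.2, -8.7, 0], "yaw": 0}, {"hand": 135, "offset": [2.2, -8.7, 0], "yaw": 0}]'

```text
clock: 11.1
ee_pos: [0.5289, -0.2064, 0.0563]
orientation: [-1.908, -2.458, 0.025]
wrist_force: [-2.3, 8.3, 5.1]
opening: 0.0436
```

```bash
cat > lk.py <<'E'
import sys
from h import *
import al
print(arm.get_state()["ee_pos"].round(4),arm.get_state()["wrist_force"].round(1))
for n in("side","top"): cv2.imwrite(f"raw_{n}{sys.argv[1]}.png",vision.camera(n))
al.run(sys.argv[1])
E
python3 lk.py 6
```

```text
[ 0.5289 -0.2064  0.0563] [-2.3  8.3  5.1]
side -0.048 (40.4, 187)
side -0.042 (40.3, 195)
side -0.036 (40.7, 194)
side -0.03 (39.6, 192)
side -0.024 (39.8, 201)
side -0.018 (40.1, 180)
side -0.014 (38.6, 133)
side -0.01 (36.7, 113)
side -0.007 (36.2, 107)
side -0.004 (36.4, 120)
side -0.001 (37.4, 150)
top -0.048 (37.1, 52)
top -0.042 (36.9, 54)
top -0.036 (36.3, 58)
top -0.03 (36.4, 48)
top -0.024 (36.0, 48)
top -0.018 (35.8, 37)
top -0.014 (35.1, 32)
top -0.01 (34.3, 36)
top -0.007 (34.0, 52)
top -0.004 (33.8, 80)
top -0.001 (33.3, 111)
```

Call:
send_rows --rows '[{"hand": 135, "offset": [1, -3.9, 0], "yaw": 0}, {"hand": 135, "offset": [1.2, -4.9, 0], "yaw": 0}, {"hand": 135, "offset": [1.5, -6.1, 0], "yaw": 0}, {"hand": 135, "offset": [1.5, -6.1, 0], "yaw": 0}]'

```text
clock: 11.6
ee_pos: [0.5295, -0.2087, 0.0563]
orientation: [-1.903, -2.454, 0.022]
wrist_force: [-2.5, 10.1, 4.7]
opening: 0.0436
```

```bash
python3 lk.py 7; python3 - <<'E'
from h import *
s=cv2.imread("raw_side7.png")[190:230,267:319];t=cv2.imread("raw_top7.png")[204:244,259:311]
cv2.imwrite("pics/st7.png",np.hstack([cv2.resize(a,None,fx=7.6,fy=7.6,interpolation=cv2.INTER_CUBIC) for a in(s,t)]))
E
```

```text
[ 0.5295 -0.2087  0.0563] [-2.5 10.1  4.7]
side -0.048 (38.3, 196)
side -0.042 (38.6, 193)
side -0.036 (38.1, 187)
side -0.03 (38.8, 196)
side -0.024 (39.4, 201)
side -0.018 (38.3, 182)
side -0.014 (37.1, 143)
side -0.01 (36.1, 112)
side -0.007 (36.1, 107)
side -0.004 (36.4, 120)
side -0.001 (37.4, 150)
top -0.048 (34.6, 55)
top -0.042 (34.6, 55)
top -0.036 (34.3, 62)
top -0.03 (34.4, 67)
top -0.024 (34.5, 64)
top -0.018 (34.0, 46)
top -0.014 (34.0, 35)
top -0.01 (34.3, 35)
top -0.007 (33.9, 50)
top -0.004 (33.8, 80)
top -0.001 (33.3, 111)
```

View pics/st7.png

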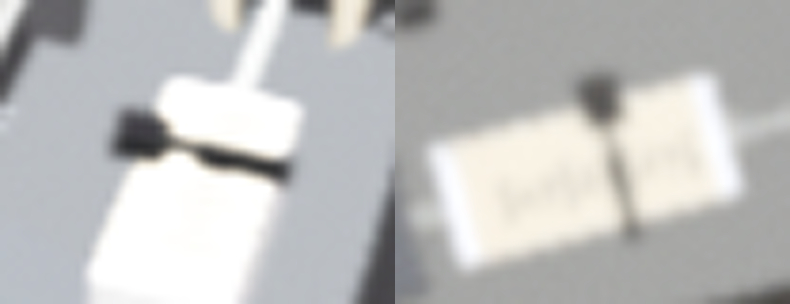

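```bash
python3 m.py w7; python3 - <<'E'
from h import *
yaw=.2466;ex=np.array([np.cos(yaw),np.sin(yaw)]);ey=np.array([-ex[1],ex[0]]);o=np.array([.5285,-.0951])
def L(w): f=np.load(w+".npz");return tuple(f[k] for k in "Krt")
def prof(w,x,z,a,b):
    I=L(w);ys=np.arange(a,b,.0005);uv=proj("",[np.r_[o+ex*x+ey*y,z] for y in ys],I).astype(np.float32)
    g=cv2.cvtColor(cv2.imread(f"raw_{w}.png"),cv2.COLOR_BGR2GRAY)
    g=cv2.remap(g,uv[:,0].reshape(1,-1),uv[:,1].reshape(1,-1),1)[0].astype(float);return ys,g,uv
def edges(w,x,z,a,b):
    ys,g,uv=prof(w,x,z,a,b);d=np.gradient(cv2.GaussianBlur(g.reshape(1,-1),(5,1),0)[0]);k=np.argsort(-abs(d))
    r=[]
    for i in k:
        if all(abs(ys[i]-q[0])>.003 for q in r): r.append((ys[i],d[i]))
        if len(r)>=4:break
    return [(round(float(p)*1000,1),round(float(q))) for p,q in r]
for x in(-.033,-.03): 
    print("T",x,"w2",edges("w2",x,.045,-.1,-.055),"w4",edges("w4",x,.045,-.14,-.085),"w7",edges("w7",x,.045,-.16,-.1))
for w in("w2","w3","w4","w7"): print("house",w,edges(w,-.035,.062,-.04,-.012))
for w in("w2","w3"): print("nose",w,[ (z,edges(w,-.005,z,.015,.05)[:2]) for z in(.066,.070,.074)])
print("ptr w2",edges("w2",-.035,.076,.07,.1))
E
```

```text
[ 0.5295 -0.2087  0.0563] [-2.4  9.8  4.7]
T -0.033 w2 [(-82.0, -14), (-66.0, 13), (-77.5, 2), (-72.0, -1)] w4 [(-100.0, 24), (-116.0, -13), (-120.0, -7), (-123.5, -5)] w7 [(-119.5, 25), (-158.5, 18), (-135.0, -14), (-139.5, -7)]
T -0.03 w2 [(-82.0, -14), (-66.0, 13), (-77.5, 2), (-72.0, -1)] w4 [(-100.0, 23), (-115.5, -12), (-120.0, -7), (-123.0, -5)] w7 [(-119.5, 24), (-158.5, 18), (-135.0, -13), (-139.0, -6)]
house w2 [(-23.0, 18), (-32.5, 1), (-26.0, -1), (-37.5, 0)]Traceback (most recent call last):
  File "<stdin>", line 17, in <module>
  File "<stdin>", line 9, in edges
  File "<stdin>", line 5, in prof
  File "<stdin>", line 3, in L
    fid = stack.enter_context(open(os.fspath(file), "rb"))
                              ~~~~^^^^^^^^^^^^^^^^^^^^^^^
FileNotFoundError: [Errno 2] No such file or directory: 'w3.npz'
```

```bash
python3 - <<'E'
from h import *
yaw=.2466;ex=np.array([np.cos(yaw),np.sin(yaw)]);ey=np.array([-ex[1],ex[0]]);o=np.array([.5285,-.0951])
def edges(w,x,z,a,b,n=3):
    f=np.load(w+".npz");I=tuple(f[k] for k in "Krt");ys=np.arange(a,b,.0005)
    uv=proj("",[np.r_[o+ex*x+ey*y,z] for y in ys],I).astype(np.float32)
    g=cv2.cvtColor(cv2.imread(f"raw_{w}.png"),cv2.COLOR_BGR2GRAY)
    g=cv2.remap(g,uv[:,0].reshape(1,-1),uv[:,1].reshape(1,-1),1)[0].astype(float)
    d=np.gradient(cv2.GaussianBlur(g.reshape(1,-1),(5,1),0)[0]);r=[]
    for i in np.argsort(-abs(d)):
        if all(abs(ys[i]-q[0])>.003 for q in r): r.append((ys[i],d[i]))
        if len(r)>=n:break
    return [(round(float(p)*1000,1),round(float(q))) for p,q in r]
for w in("w2","w4","w5","w7"): print("house",w,edges(w,-.035,.062,-.04,-.012))
for z in(.064,.070,.076): print("nose w2",z,edges("w2",-.004,z,.015,.05),"w4",edges("w4",-.004,z,.005,.05),"w5",edges("w5",-.004,z,.005,.05))
print("ptr w2",edges("w2",-.035,.076,.07,.1)); 
K,r,t=[np.load("w2.npz")[k] for k in "Krt"];c=-cv2.Rodrigues(r)[0].T@t.ravel();print("cam y",(c[:2]-o)@ey,c[2])
E
```

```text
house w2 [(-23.0, 18), (-32.5, 1), (-26.0, -1)]
house w4 [(-22.0, 22), (-13.0, -4), (-19.0, 1)]
house w5 [(-22.0, 19), (-13.0, -4), (-25.0, 3)]
house w7 [(-22.0, 18), (-13.0, -5), (-26.5, 4)]
nose w2 0.064 [(33.5, 24), (29.0, -22), (26.0, 0)] w4 [(28.5, -64), (20.0, -1), (24.5, 0)] w5 [(16.5, -65), (6.5, 0), (11.5, 0)]
nose w2 0.07 [(34.0, 24), (29.5, -22), (26.5, 0)] w4 [(26.5, -64), (11.0, 0), (19.0, 0)] w5 [(14.5, -65), (6.5, 0), (11.0, 0)]
nose w2 0.076 [(34.5, 24), (30.0, -23), (27.0, 0)] w4 [(24.5, -65), (14.0, 0), (6.0, 0)] w5 [(12.5, -65), (8.0, 0), (16.0, 0)]
ptr w2 [(90.0, 34), (83.5, -26), (87.0, 0)]
cam y 0.06902029973303637 0.4190526916305434
```

The independent estimates agree: pull is about 54.3 mm against 55±0.5 mm needed, and the top view puts the pointer 0.4 mm short. I'll make a tiny nudge, then hold while the cameras record.

Call:
send_rows --rows '[{"hand": 135, "offset": [1, -3.9, 0], "yaw": 0}, {"hand": 135, "offset": [1.1, -4.4, 0], "yaw": 0}, {"hand": 135, "offset": [1.1, -4.4, 0], "yaw": 0}]'

```text
clock: 12.05
ee_pos: [0.5297, -0.2092, 0.0563]
orientation: [-1.898, -2.451, 0.018]
wrist_force: [-0.8, 9.2, 5.5]
opening: 0.0438
```

```bash
python3 lk.py 8 | grep -E "^\[|0.036|0.03 |0.007|0.042"; python3 - <<'E'
from h import *
import al
for i in range(52):
    im=vision.camera("top")
    if i%13==0:
        s=arm.get_state();print(s["clock"],s["ee_pos"].round(4),s["wrist_force"].round(1),[al.cen(*al.strip("top",im,x,.073))[0] for x in(-.042,-.036,-.03,-.007)])
E
```

```text
[ 0.5297 -0.2092  0.0563] [-0.8  9.2  5.5]
side -0.042 (37.9, 188)
side -0.036 (37.7, 190)
side -0.03 (38.3, 201)
side -0.007 (36.0, 107)
top -0.042 (34.1, 56)
top -0.036 (34.0, 64)
top -0.03 (33.9, 68)
top -0.007 (34.0, 52)
12.2 [ 0.5297 -0.2092  0.0563] [-2.7  9.   4.9] [34.1, 34.0, 33.9, 33.9]
12.85 [ 0.5297 -0.2092  0.0563] [-1.5  8.9  5. ] [34.1, 33.9, 33.9, 34.0]
13.5 [ 0.5296 -0.2092  0.0562] [-1.2  8.3  5.9] [34.2, 33.9, 33.9, 33.9]
14.15 [ 0.5296 -0.2092  0.0563] [-1.4  8.7  4.9] [34.1, 34.0, 33.9, 34.0]
```

Aligned within about 0.2 mm in the top view and held for 2.7 s. Now I ease it back at about 25 mm/s.

Call:
send_rows --rows '[{"hand": 135, "offset": [0.7, -2.9, 0], "yaw": 0}, {"hand": 135, "offset": [0.2, -1, 0], "yaw": 0}, {"hand": 135, "offset": [-0.2, 1, 0], "yaw": 0}, {"hand": 135, "offset": [-0.8, 3.2, 0], "yaw": 0}, {"hand": 135, "offset": [-1.4, 5.6, 0], "yaw": 0}, {"hand": 135, "offset": [-2, 8, 0], "yaw": 0}, {"hand": 135, "offset": [-2.6, 10.4, 0], "yaw": 0}, {"hand": 135, "offset": [-3.2, 12.8, 0], "yaw": 0}, {"hand": 135, "offset": [-3.8, 15.2, 0], "yaw": 0}, {"hand": 135, "offset": [-4.4, 17.6, 0], "yaw": 0}, {"hand": 135, "offset": [-5, 20, 0], "yaw": 0}, {"hand": 135, "offset": [-5.6, 22.4, 0], "yaw": 0}]'

```text
clock: 15.95
ee_pos: [0.5236, -0.1853, 0.0562]
orientation: [-1.897, -2.449, 0.016]
wrist_force: [0.1, 5.0, 3.1]
opening: 0.0436
```

Call:
send_rows --rows '[{"hand": 135, "offset": [0, 0, 0], "yaw": 0}, {"hand": 135, "offset": [-0.4, 1.8, 0], "yaw": 0}, {"hand": 135, "offset": [-0.9, 3.8, 0], "yaw": 0}, {"hand": 135, "offset": [-1.4, 5.8, 0], "yaw": 0}, {"hand": 135, "offset": [-1.9, 7.8, 0], "yaw": 0}, {"hand": 135, "offset": [-2.4, 9.8, 0], "yaw": 0}, {"hand": 135, "offset": [-2.9, 11.8, 0], "yaw": 0}, {"hand": 135, "offset": [-3.4, 13.8, 0], "yaw": 0}, {"hand": 135, "offset": [-3.9, 15.8, 0], "yaw": 0}, {"hand": 135, "offset": [-4.4, 17.8, 0], "yaw": 0}, {"hand": 135, "offset": [-4.7, 19, 0], "yaw": 0}]'

```text
clock: 17.05
ee_pos: [0.5187, -0.1664, 0.0562]
orientation: [-1.897, -2.449, 0.017]
wrist_force: [-0.5, 3.3, 2.7]
opening: 0.044
```

Call:
send_rows --rows '[{"hand": 135, "offset": [-0.2, 0.8, 0], "yaw": 0}, {"hand": 135, "offset": [-0.5, 2.2, 0], "yaw": 0}, {"hand": 135, "offset": [-0.9, 3.6, 0], "yaw": 0}, {"hand": 135, "offset": [-1.2, 5, 0], "yaw": 0}, {"hand": 135, "offset": [-1.6, 6.4, 0], "yaw": 0}, {"hand": 135, "offset": [-1.9, 7.8, 0], "yaw": 0}, {"hand": 135, "offset": [-2.2, 9, 0], "yaw": 0}, {"hand": 135, "offset": [-2.5, 10.2, 0], "yaw": 0}, {"hand": 135, "offset": [-2.8, 11.4, 0], "yaw": 0}, {"hand": 135, "offset": [-3.1, 12.6, 0], "yaw": 0}, {"hand": 135, "offset": [-3.4, 13.8, 0], "yaw": 0}, {"hand": 135, "offset": [-3.7, 15, 0], "yaw": 0}]'

```text
clock: 18.25
ee_pos: [0.515, -0.1518, 0.0561]
orientation: [-1.898, -2.448, 0.018]
wrist_force: [0.5, -0.2, -0.2]
opening: 0.0442
```

```bash
python3 m.py w9
```

```text
[ 0.515  -0.1518  0.0561] [ 0.5 -0.2 -0.2]
```

View pics/w9.png

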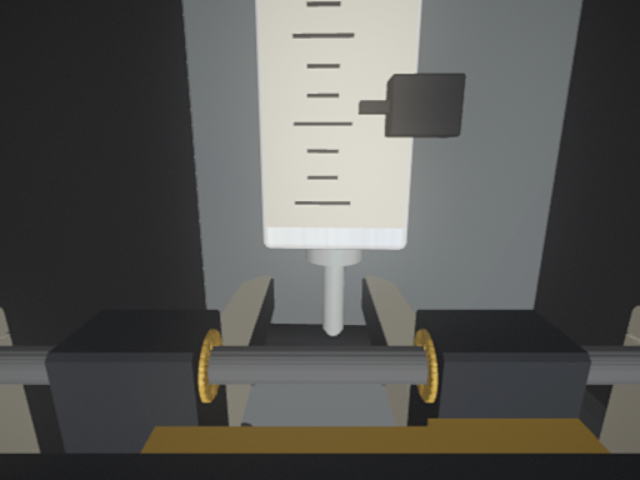

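The handle is home: the picture is the same as before the pull, with the marker nose at (360,107) and zero force. Now I rise straight up, clear of everything.

Call:
send_rows --rows '[{"hand": 135, "offset": [0, 0, 10], "yaw": 0}, {"hand": 135, "offset": [0, 0, 30], "yaw": 0}, {"hand": 135, "offset": [0, 0, 60], "yaw": 0}, {"hand": 135, "offset": [0, 0, 100], "yaw": 0}, {"hand": 135, "offset": [-4, 0, 140], "yaw": 0}, {"hand": 135, "offset": [-15, 20, 180], "yaw": 0}, {"hand": 135, "offset": [-25, 42, 214], "yaw": 0}, {"hand": 135, "offset": [-25, 42, 214], "yaw": 0}, {"hand": 135, "offset": [-25, 42, 214], "yaw": 0}]'

```text
clock: 19.2
ee_pos: [0.49, -0.1094, 0.2713]
orientation: [-1.898, -2.452, 0.017]
wrist_force: [0.6, 0.4, -0.5]
opening: 0.0437
```

```bash
python3 m.py w10; python3 - <<'E'
from h import *
a=cv2.imread("raw_w10.png");b=cv2.imread("raw_w2.png");s=vision.camera("side")
print(arm.get_state()["clock"])
cv2.imwrite("pics/fin.png",np.hstack([cv2.resize(a,(400,300)),cv2.resize(s,(400,300))]))
yaw=.2466;ex=np.array([np.cos(yaw),np.sin(yaw)]);ey=np.array([-ex[1],ex[0]]);o=np.array([.5285,-.0951])
def cen(w,x,z,a,b):
    f=np.load(w+".npz");ys=np.arange(a,b,.0005);uv=proj("",[np.r_[o+ex*x+ey*y,z] for y in ys],tuple(f[k] for k in "Krt")).astype(np.float32)
    g=cv2.remap(cv2.cvtColor(cv2.imread(f"raw_{w}.png"),6),uv[:,0].reshape(1,-1),uv[:,1].reshape(1,-1),1)[0].astype(float)
    d=np.clip(g.max()-g-20,0,None);return round(float((ys*d).sum()/d.sum())*1000,1)
for w in("w2","w10"): print(w,"ptr",cen(w,-.035,.076,.075,.1),"nose",cen(w,-.004,.07,.02,.045),"T",cen(w,-.045,.045,-.095,-.055))
E
```

```text
[ 0.49   -0.1094  0.2713] [ 0.6  0.4 -0.5]
19.3
w2 ptr 86.8 nose 31.9 T -74.0
w10 ptr 87.1 nose 32.5 T -73.2
```

View pics/fin.png

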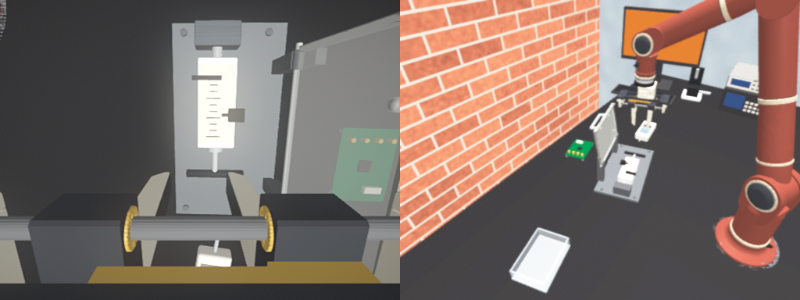

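The handle is home, the marker hasn't moved, the guard is open, the other things are in place, and the gripper is clear. I'm handing the job in.

```bash
python3 -c "
from station import order;print(order.finish_job())"
```

```text
the job is handed in; nothing more can be done
None
```

The pull tester check is done and handed in at 19.3 s on the robot clock; the hand-in gives no verdict.

- **Guard:** I lifted it by its bar until it stopped. It did not move under about 25 N more, and it was still open in the last side view.
- **Pull:** I hooked the T-handle with a finger on each side of the rod and pulled it about 55 mm. In the top view the pointer and marker lined up within about 0.2 mm, held for about 2.7 s.
- **Return:** I eased the handle back at about 25 mm/s or slower until the force on the fingers was zero, then lifted the gripper clear.
- **Last checks:** Measured before and after, the pointer (86.8 and 87.1 mm) and T-handle (-74.0 and -73.2 mm) are back home. The marker (31.9 and 32.5 mm) is in place to within measuring error. The dish, meter and board looked undisturbed; I did not measure them.
- **Disagreement:** The side camera showed the pointer about 2 mm short of the marker during the hold. I put that down to its slanted view of the tall blade, because the top view supported alignment. The wrist view, just before a final 0.5 mm nudge, put the pull within about 1 mm of the distance needed.

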